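# Present a batch plate to the code reader, label up

### The arm

A 6-joint arm with a two-finger parallel gripper is mounted at the origin on a cart in front of the work surface, level with it; the furniture and walls round the work are solid. World frame = base frame: x ahead of the robot, y to its left, z up, the work surface at z = 0. Lengths are in m, angles in rad, forces in N, time in s.
With the tool pointing down it reaches from about 0.325 to 0.9 m from the base axis. Payload 3.5 kg.
Tool frame: the origin (TCP) lies between the finger pads; the fingertips stand 25 mm ahead of it and the grasp point (between the pads) lies 6 mm ahead of it; y points along the fingers, z is the direction in which the jaws open and shut, and the axes are right-handed (so a half turn about y gives the same grasp; the last joint's range is limited). The gripper opens to 85 mm and grips with 20 to 120 N. Pads are 22 mm wide; open, the fingers measure 114 mm over their backs; the gripper's body (76 mm by 85 mm) begins 54 mm behind the grasp point. The pads swing forward as they close: fully open they stand 13 mm farther back than shut.
Start: joints at [1.111, 0.276, -0.026, 1.268, 0, 1.467], TCP at [0.218, 0.586, 0.256] pointing down, gripper open.
Joint ranges: [-3.12, 3.12], [-0.85, 1.88], [-1.08, 1.24], [-1.95, 2.15], [-1.57, 1.53], [-3.14, 3.14]. Speed limits (rad/s): [2.57, 2.57, 3.14, 3.14, 3.14, 3.14].

### API

Orientations are given as [roll, pitch, yaw] about the fixed x, y, z axes, in that order (R = Rz(yaw) Ry(pitch) Rx(roll)).
In Python, from plant import ctrl gives the robot as it stands.
- The arm moves only by the shell command python3 -m pendant 'ROWS'. ROWS is JSON, a list of rows, each an object of numbers: "fingers": the gripper's target within -1 to 1 (shut at 1, half-way at 0, fully open at -1); "tx", "ty", "tz": the shift along the tool's x, y, z in mm; "yaw": the turn about the tool's y in degrees. In form: [{"fingers": .., "tx": .., "ty": .., "tz": .., "yaw": ..}, ...]. A call has exactly 10 rows; each row shifts and turns the commanded pose from where the row before left it, along the tool's axes as they then stand; what a row does not reach is not made up. A row lasts 1/12 s, in which the tool goes at most 41.7 mm and 7.16 degrees, less where a joint would pass 70% of its speed; a pose out of reach is approached as far as the arm can. A call with a gripper value outside its range is refused whole. The fingers move at their own pace and stop on an object; the grip force is fixed at half the most. Time passes only in rows, so rows that do not move let the fingers close, or fill a call up. It gives the time, the measured TCP pose, the force and the opening at its end, in the units of the state.
- ctrl.observe(): the state, without advancing time (a new reading comes with each control period).
- ctrl.read_camera(name): name is "scene" or "top" or "wrist"; returns a dict with "color" (480x640x3 uint8, red, green, blue), "depth" (480x640 float32, m along the optical axis (not along the pixel's ray), 0 where there is no reading), "mtx" (3x3 intrinsics, pixels), "rvec" (rotation vector, rad) and "tvec" (3), from world to camera coordinates, as OpenCV has them. Camera axes: x right, y down, z forward; pixel columns grow to the right and rows downward; lengths in m; the calibration is good to about 2 mm. A picture is of the moment at which its call begins.
- ctrl.finish_job(): hands the job in, once; it reports no verdict.
The state is a dict: "time": time; "joints": joint angles; "qvel": joint speeds; "effort": joint torques, N m; "eef_pos": TCP position; "eef_rot": TCP orientation; "ft_force": force on the tool from outside, world axes, zero at the start; "torque": the same for the moment, N m; "gripper_width": finger opening in m.
Only numpy, scipy, OpenCV 4.12 (cv2) and the standard library are available. Lean on these libraries where they do the work, as an engineer would, in place of code of your own. Each camera call takes 0.05 s, during which the arm holds its last target.

### The job

Take the blue batch plate out of the rack by its plain end (the small corner notch marks the label end) and hold its label in front of the code reader: label face tilted up, squarely facing the reader's window, and centred at its reading distance, 110 mm straight out from the window. Keep the fingers off the label end, leave the orange plate, the timer and the ring cakes undisturbed, and finish still holding the plate steady there, touching nothing else.

Things in the scene. Friction and masses are not known exactly. Their poses are not given: they have to be found in the camera images.
- plate_center (a point): Centre of the blue plate, 120 long, 6 thick, 70 high, about 60 g, standing on its long edge in a rack slot (underside 12 mm, top edge 82 mm above the table). x runs from the notch end to the plain end, y out of the label face, z up. A 14 mm square notch is cut from the top corner of the -x end. Seen with the label facing you the notch is at the top right. Hold it by the plain +x half.
- plate_label (a point): Centre of the white 50 x 50 mm label with black bars, which is on one face only (+y), at the notch end: 30 mm from the plate's centre towards the notch, 6 mm below it, 3 mm out. Axes as the plate's: y points out of the label.
- spare_center (a point): Centre of the orange spare plate, same shape and axes as the blue one, in the other slot; stays there.
- rack: Grey fixed rack, base 136 x 104 x 12 mm, turned any way round; origin under its centre on the table, x along its slots. Two slots, 8 mm wide and 104 mm long, centred at y = +40 and -40 mm, between rails 8 mm thick whose tops are 38 mm above the table. Plates just lift out. Which plate stands in which slot varies.
- reader: Fixed code reader: dark base plate 110 x 110 x 12 mm, post 62 mm behind the origin (+x), grey head 62 wide, 48 high, 64 mm deep, 0.32 m tall overall; its black window (centre 12 mm before the origin, 250 mm up) looks to -x and 45 degrees downward. Origin at table height.
- reader_focus (a point): The reading point in free air, 110 mm straight out from the window along its line of sight, about 172 mm above the table; the label's centre belongs here. z points from here up to the window at 45 degrees (the direction in which the label must face), y is level.
- timer: White pocket timer 70 x 66 x 21 mm, bystander; origin under its centre.
- cake: Ring cake with chocolate chips, 78 mm across, 34 mm high, on the table, bystander; origin under its centre.
- cake_on_scale: Plain ring cake, 83 mm across, 35 mm high, on the scale, bystander; origin under its centre.

How it is judged:
By the outcome, as a careful person would: the job done as asked, in the order asked, and still so for the second after the job is handed in, while the arm keeps its last pose, push and grip.
It also fails if it takes over 45 s, if anything falls off the work surface, if the arm or the gripper's body presses on something with over 40 N, if the wrist force passes 120 N, or if a joint passes its speed limit or range.

## Working session

There is one attempt and no reset: what is moved stays moved. The work goes in short steps, Python scripts to look and compute and a shell command to move; the robot and the scene stay as the last step left them, time stands still between calls to the robot, and variables do not carry over. Pictures are saved under pics/ and viewed, and the job is handed in when it is done.

```bash
ls; mkdir -p pics; python3 - <<'E'
from plant import ctrl
import cv2
s=ctrl.observe()
for k,v in s.items(): print(k,v)
for n in ("scene","top","wrist"):
    c=ctrl.read_camera(n); cv2.imwrite(f"pics/{n}0.png",c["color"][:,:,::-1])
    print(n,c["mtx"].tolist(),c["rvec"],c["tvec"])
E
```

```text
pics
time 0.0
joints [ 1.11058545e+00  2.77135936e-01 -2.79138281e-02  1.26796518e+00
 -3.91545185e-05  1.46739577e+00]
qvel [1.25357620e-03 2.57595684e-04 3.67273638e-04 2.67336540e-05
 1.56358239e-03 1.11804987e-03]
effort [-8.66939426e-04 -4.45509088e+01  2.95201206e+01  1.64821831e-02
 -2.24893215e-04 -3.69079316e-06]
eef_pos [0.21799976 0.58497347 0.25514227]
eef_rot [-1.57300714e+00  1.90052410e-04 -3.56810487e-01]
ft_force [ 0.00593138 -1.27404051  0.29169146]
torque [ 0.02598641  0.00900627 -0.02117391]
gripper_width 0.08570221085540981
scene [[600.1931080149001, 0.0, 329.1853358600669], [0.0, 600.1931080149001, 234.55803915555575], [0.0, 0.0, 1.0]] [ 2.35836577 -0.73322139  0.2584621 ] [-0.47531817  0.3128851   1.62084439]
top [[471.0168657092888, 0.0, 314.2068160538792], [0.0, 471.0168657092888, 233.59815428044521], [0.0, 0.0, 1.0]] [ 2.1444572  -2.17554963  0.09487692] [0.00606888 0.55296193 1.27245363]
wrist [[345.42027484021617, 0.0, 321.4548957143814], [0.0, 345.42027484021617, 234.7804867128186], [0.0, 0.0, 1.0]] [-2.388303   -1.65915177 -0.224228  ] [-0.62389361 -0.03460062  0.37850548]
```

View pics/scene0.png

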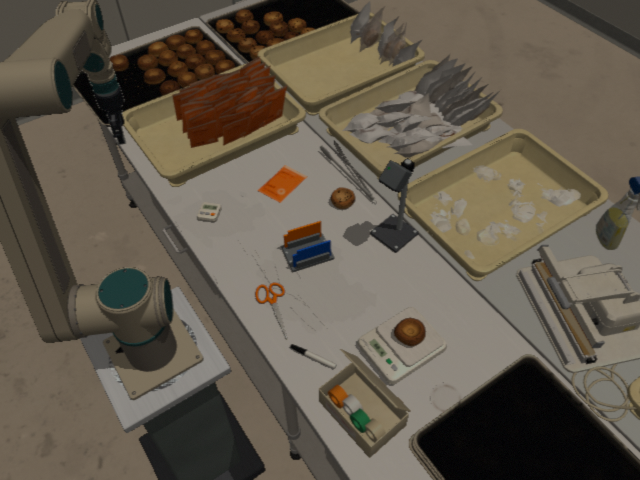

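View pics/top0.png

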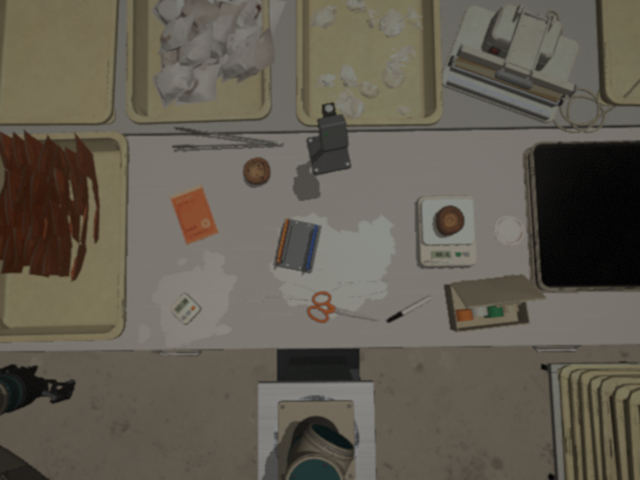

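View pics/wrist0.png

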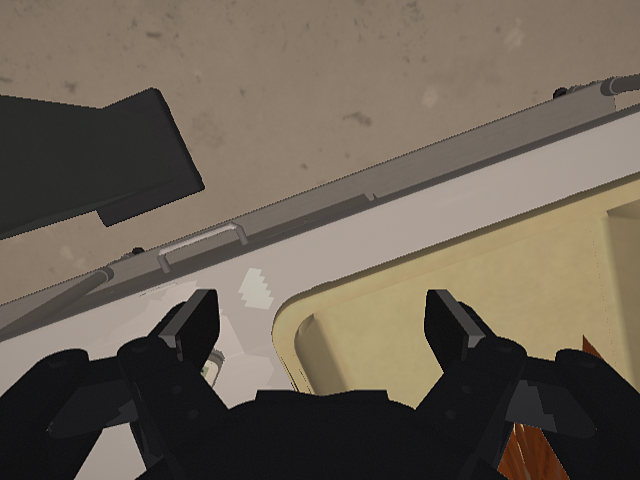

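The scene view shows the rack at about (307,247) with blue in front and orange behind, and the reader head at (397,175). In the top view the blue plate is on the right edge of the rack at (313,245) and the reader is at (328,150). I'll zoom in and measure.

```bash
cat > h.py <<'E'
import numpy as np, cv2
from plant import ctrl
from scipy.spatial.transform import Rotation as Rn
def cloud(n):
    c=ctrl.read_camera(n); R=cv2.Rodrigues(np.array(c["rvec"],float))[0]; t=np.array(c["tvec"],float).ravel()
    K=np.array(c["mtx"]); d=c["depth"]; v,u=np.mgrid[:480,:640]
    P=np.stack([(u-K[0,2])/K[0,0]*d,(v-K[1,2])/K[1,1]*d,d],-1)
    W=(P-t)@R
    W[d==0]=np.nan
    return c["color"],W,R,t,K
def st():
    s=ctrl.observe(); R=Rn.from_euler('xyz',s["eef_rot"]).as_matrix()
    return s,np.array(s["eef_pos"]),R
E
python3 - <<'E'
from h import *
for n,(x0,y0,w,h) in {"scene":(240,140,200,150),"top":(230,80,160,200)}.items():
    c,W,R,t,K=cloud(n); print(n,"cam at",-R.T@t)
    cv2.imwrite(f"pics/{n}z.png",cv2.resize(c[y0:y0+h,x0:x0+w,::-1],None,fx=600/h if n=="top" else 4,fy=600/h if n=="top" else 4,interpolation=cv2.INTER_CUBIC))
    np.save(f"{n}W.npy",W);np.save(f"{n}C.npy",c)
    hsv=cv2.cvtColor(c,cv2.COLOR_RGB2HSV).astype(int); H,S,V=hsv[...,0],hsv[...,1],hsv[...,2]
    box=(W[...,0]>.3)&(W[...,0]<.9)&(abs(W[...,1])<.4)&(W[...,2]>.015)
    for nm,m in (("blue",(H>100)&(H<125)&(S>120)),("orange",(H>3)&(H<18)&(S>150))):
        m=m&box&(W[...,2]<.1); p=W[m]; vv,uu=np.where(m)
        if len(p): print(nm,len(p),"px",uu.mean(),vv.mean(),"min",p.min(0).round(3),"max",p.max(0).round(3))
E
```

```text
scene cam at [-0.05068369 -0.92299475  1.44792018]
blue 420 px 311.05238095238093 251.35714285714286 min [ 0.457 -0.016  0.015] max [0.574 0.059 0.089]
orange 1392 px 353.5014367816092 273.67241379310343 min [ 0.312 -0.4    0.015] max [0.77  0.367 0.089]
top cam at [ 0.41745325 -0.02230601  1.32294263]
blue 81 px 311.4320987654321 246.4814814814815 min [ 0.46  -0.008  0.064] max [0.568 0.018 0.085]
orange 196 px 362.92857142857144 276.3775510204082 min [ 0.314 -0.399  0.016] max [0.629 0.37  0.085]
```

View pics/scenez.png

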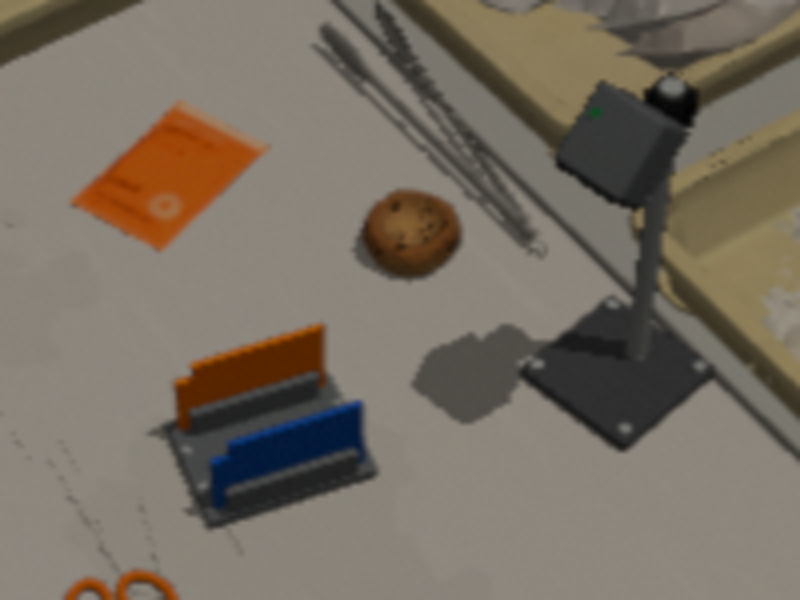

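View pics/topz.png

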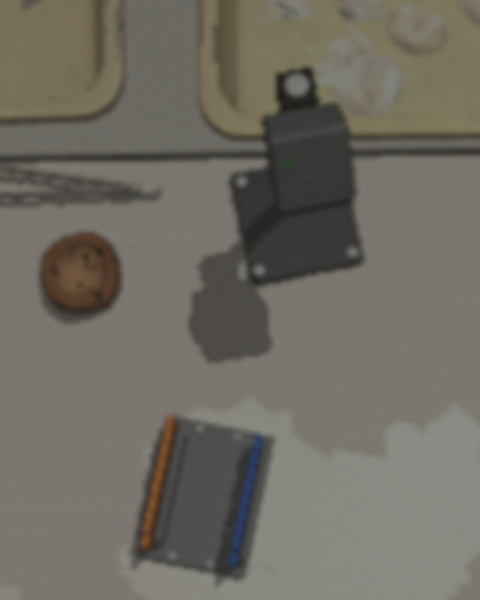

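Notches are at the robot end of both plates, and the label faces the orange plate. So the plain end is away from the robot and plate x is about world +x at -13°. The pendant has no tilt command, so I'll test in free air how the tool behaves at the edge of reach. First, the measured poses.

```bash
python3 - <<'E'
from h import *
C=np.load("topC.npy");W=np.load("topW.npy")
for n in ("top","scene"):
    c=np.load(n+"C.npy");W=np.load(n+"W.npy")
    hsv=cv2.cvtColor(c,cv2.COLOR_RGB2HSV).astype(int); H,S=hsv[...,0],hsv[...,1]
    for nm,m in (("blue",(H>100)&(H<125)&(S>120)),("orange",(H>3)&(H<18)&(S>150))):
        m=m&(W[...,2]>.072)&(W[...,2]<.092)&(W[...,0]>.43)&(W[...,0]<.62)&(abs(W[...,1]-.03)<.11)
        p=W[m]; q=p[:,:2]; mu=q.mean(0); u,s,vt=np.linalg.svd(q-mu); d=vt[0]*np.sign(vt[0,0]); pr=(q-mu)@d
        print(n,nm,len(p),"az",np.degrees(np.arctan2(d[1],d[0])).round(1),"near",(mu+d*pr.min()).round(3),"far",(mu+d*pr.max()).round(3),"len",np.ptp(pr).round(3),"z",np.median(p[:,2]).round(3))
    # reader
    m=(W[...,0]>.6)&(W[...,0]<.95)&(W[...,1]>-.15)&(W[...,1]<.15)
    b=m&(W[...,2]>.008)&(W[...,2]<.017)&(c.max(-1)<75)
    q=W[b][:,:2].astype(np.float32); print(n,"base",len(q),cv2.minAreaRect(q) if len(q) else "")
    for z0 in (.2,.23,.26,.29):
        hh=m&(W[...,2]>z0)&(W[...,2]<z0+.03); p=W[hh]
        if len(p): print(" z",z0,len(p),p.mean(0).round(3),p.min(0).round(3),p.max(0).round(3))
E
python3 -m pendant '[{"fingers":-1,"tx":35,"ty":-20,"tz":0,"yaw":0},{"fingers":-1,"tx":35,"ty":-20,"tz":0,"yaw":0},{"fingers":-1,"tx":35,"ty":-20,"tz":0,"yaw":0},{"fingers":-1,"tx":35,"ty":-20,"tz":0,"yaw":0},{"fingers":-1,"tx":35,"ty":-20,"tz":0,"yaw":0},{"fingers":-1,"tx":35,"ty":-20,"tz":0,"yaw":0},{"fingers":-1,"tx":35,"ty":-20,"tz":0,"yaw":0},{"fingers":-1,"tx":35,"ty":-20,"tz":0,"yaw":0},{"fingers":-1,"tx":35,"ty":-20,"tz":0,"yaw":0},{"fingers":-1,"tx":35,"ty":-20,"tz":0,"yaw":0}]'
```

```text
top blue 73 az -12.6 near [0.472 0.014] far [ 0.568 -0.007] len 0.098 z 0.08
top orange 88 az -12.9 near [0.489 0.092] far [0.585 0.07 ] len 0.099 z 0.08
top base 737 ((0.7748713493347168, 0.02960789203643799), (0.11053885519504547, 0.2598746716976166), 8.76330852508545)
 z 0.23 5 [ 0.751 -0.022  0.254] [ 0.739 -0.024  0.248] [ 0.762 -0.02   0.257]
 z 0.26 497 [ 0.752 -0.052  0.28 ] [ 0.719 -0.086  0.26 ] [ 0.827 -0.016  0.29 ]
 z 0.29 629 [ 0.772 -0.049  0.299] [ 0.739 -0.083  0.29 ] [ 0.823 -0.018  0.314]
scene blue 116 az -12.3 near [0.467 0.011] far [ 0.57  -0.011] len 0.105 z 0.08
scene orange 109 az -12.2 near [0.482 0.089] far [0.591 0.065] len 0.111 z 0.079
scene base 742 ((0.7982262969017029, 0.0053369998931884766), (0.15125656127929688, 0.31803932785987854), 9.528055191040039)
 z 0.2 18 [ 0.81  -0.052  0.21 ] [ 0.799 -0.057  0.2  ] [ 0.817 -0.047  0.223]
 z 0.23 36 [ 0.756 -0.08   0.252] [ 0.724 -0.087  0.238] [ 0.827 -0.044  0.26 ]
 z 0.26 426 [ 0.757 -0.062  0.278] [ 0.72  -0.091  0.26 ] [ 0.828 -0.022  0.29 ]
 z 0.29 325 [ 0.768 -0.055  0.3  ] [ 0.736 -0.088  0.29 ] [ 0.825 -0.019  0.315]
time: 1.08
eef_pos: [0.5475, 0.4624, 0.4573]
eef_rot: [-1.571, -0.0, -0.357]
ft_force: [0.8, 0.9, 0.5]
gripper_width: 0.0856
```

```bash
python3 -m pendant '[{"fingers":-1,"tx":20,"ty":0,"tz":36,"yaw":0},{"fingers":-1,"tx":20,"ty":0,"tz":36,"yaw":0},{"fingers":-1,"tx":20,"ty":0,"tz":36,"yaw":0},{"fingers":-1,"tx":20,"ty":0,"tz":36,"yaw":0},{"fingers":-1,"tx":20,"ty":0,"tz":36,"yaw":0},{"fingers":-1,"tx":20,"ty":0,"tz":36,"yaw":0},{"fingers":-1,"tx":20,"ty":0,"tz":36,"yaw":0},{"fingers":-1,"tx":20,"ty":0,"tz":36,"yaw":0},{"fingers":-1,"tx":20,"ty":0,"tz":36,"yaw":0},{"fingers":-1,"tx":20,"ty":0,"tz":36,"yaw":0}]'; python3 -c "
from h import *
s,p,R=st();print(s['joints'].round(3),p,np.hypot(*p[:2]));print(R.round(3))"
```

```text
time: 1.92
eef_pos: [0.7282, 0.6191, 0.3773]
eef_rot: [-1.423, -0.086, -0.363]
ft_force: [-0.6, 0.2, -1.2]
gripper_width: 0.0855
[0.635 0.91  1.243 1.734 0.008 0.992] [0.72815856 0.6191124  0.37727838] 0.9557798105880597
[[ 0.931  0.132  0.34 ]
 [-0.354  0.107  0.929]
 [ 0.086 -0.985  0.147]]
```

Past the reach limit (j3 at 1.24) the tool tilted outward by about 10°. I'll continue, to see whether the tilt accumulates and persists.

```bash
python3 -m pendant '[{"fingers":-1,"tx":20,"ty":-12,"tz":34,"yaw":0},{"fingers":-1,"tx":20,"ty":-12,"tz":34,"yaw":0},{"fingers":-1,"tx":20,"ty":-12,"tz":34,"yaw":0},{"fingers":-1,"tx":20,"ty":-12,"tz":34,"yaw":0},{"fingers":-1,"tx":20,"ty":-12,"tz":34,"yaw":0},{"fingers":-1,"tx":20,"ty":-12,"tz":34,"yaw":0},{"fingers":-1,"tx":20,"ty":-12,"tz":34,"yaw":0},{"fingers":-1,"tx":20,"ty":-12,"tz":34,"yaw":0},{"fingers":-1,"tx":20,"ty":-12,"tz":34,"yaw":0},{"fingers":-1,"tx":20,"ty":-12,"tz":34,"yaw":0}]'; python3 -c "
from h import *
s,p,R=st();print(s['joints'].round(3),p,np.hypot(*p[:2]));print(R.round(3))"
```

```text
time: 2.75
eef_pos: [0.793, 0.6656, 0.458]
eef_rot: [-1.151, -0.235, -0.407]
ft_force: [-0.3, -0.7, -0.1]
gripper_width: 0.0853
[0.63  0.859 1.243 1.478 0.024 0.992] [0.79296288 0.66558451 0.45797714] 1.0352742936639885
[[ 0.893  0.357  0.274]
 [-0.385  0.29   0.876]
 [ 0.233 -0.888  0.396]]
```

Tilt builds up at about 18° per call and is kept. I'll fit a simple planar model from these poses so I can plan where tilting and untilting occur.

```bash
cat > kin.py <<'E'
import numpy as np
from scipy.optimize import least_squares
D=np.array([[.277,-.028,1.573,.6243,.2551],[.910,1.243,1.401,.9558,.3773],[.859,1.243,1.094,1.0353,.458]])
def f(p,q2,q3,P):
    h,L1,L2,a,T=p
    return L1*np.sin(q2)+L2*np.cos(q2-q3)+a*np.sin(q2-q3)+T*np.cos(P), h+L1*np.cos(q2)-L2*np.sin(q2-q3)+a*np.cos(q2-q3)-T*np.sin(P)
def res(p,D=D):
    r,z=f(p,D[:,0],D[:,1],D[:,2]); rr=np.sqrt(D[:,3]**2-.0645**2)
    return np.r_[r-rr,z-D[:,4],1e-3*(p-np.array([.2,.4,.4,0,.25]))]
S=least_squares(res,[.2,.4,.4,0,.25]);p=S.x
if __name__=="__main__":
    print(p.round(3),res(p)[:6].round(4))
    # inner limits tool down
    for q3 in (-1.08,):
        for q2 in (-.6,-.4,-.2,0,.2,.4,.6):
            print(q2,np.round(f(p,q2,q3,np.pi/2),3),"q4",round(np.pi/2-q2+q3,2))
E
python3 kin.py
```

```text
[0.231 0.547 0.491 0.014 0.368] [ 0.     -0.      0.      0.      0.0001 -0.0001]
-0.6 [0.132 0.1  ] q4 1.09
-0.4 [0.177 0.069] q4 0.89
-0.2 [0.214 0.03 ] q4 0.69
0 [ 0.243 -0.016] q4 0.49
0.2 [ 0.263 -0.067] q4 0.29
0.4 [ 0.271 -0.12 ] q4 0.09
0.6 [ 0.269 -0.175] q4 -0.11
```

```bash
python3 - <<'E'
from h import *
for n in ("top","scene"):
    W=np.load(n+"W.npy"); 
    print(n)
    for x0 in np.arange(-.3,1.3,.2):
        row=[]
        for y0 in np.arange(-1.3,1.0,.2):
            m=(W[...,0]>=x0)&(W[...,0]<x0+.2)&(W[...,1]>=y0)&(W[...,1]<y0+.2)
            row.append("%5.2f"%np.nanpercentile(W[...,2][m],99.5) if m.sum()>15 else "  -- ")
        print("%.1f"%x0,row)
E
```

```text
top
-0.3 ['  -- ', '-0.20', '-0.84', '-0.84', '-0.84', ' 0.00', '  -- ', ' 0.01', '-0.83', '-0.83', '-0.83', '-0.83']
-0.1 ['-0.37', '-0.20', '-0.84', '-0.84', '-0.84', ' 0.01', ' 0.30', ' 0.01', '-0.83', '-0.84', '-0.83', '-0.83']
0.1 ['-0.84', '-0.84', ' 0.00', ' 0.00', ' 0.07', ' 0.01', ' 0.01', ' 0.01', ' 0.70', ' 0.47', ' 0.09', '-0.83']
0.3 ['  -- ', '  -- ', ' 0.07', ' 0.19', ' 0.20', ' 0.02', ' 0.08', ' 0.01', ' 0.08', ' 0.16', ' 0.17', '  -- ']
0.5 ['  -- ', '  -- ', ' 0.06', ' 0.07', ' 0.07', ' 0.04', ' 0.08', ' 0.01', ' 0.01', ' 0.16', ' 0.17', '  -- ']
0.7 ['  -- ', ' 0.00', ' 0.08', ' 0.07', ' 0.09', ' 0.09', ' 0.31', ' 0.09', ' 0.09', ' 0.16', ' 0.16', ' 0.00']
0.9 ['  -- ', ' 0.01', ' 0.09', ' 0.14', ' 0.14', ' 0.07', ' 0.09', ' 0.12', ' 0.13', ' 0.09', ' 0.01', ' 0.02']
1.1 ['  -- ', ' 0.01', ' 0.09', ' 0.13', ' 0.09', ' 0.07', ' 0.09', ' 0.12', ' 0.12', ' 0.09', ' 0.01', ' 0.03']
scene
-0.3 ['  -- ', '  -- ', '  -- ', '  -- ', '  -- ', ' 0.01', ' 0.58', ' 0.64', '-0.83', '-0.83', '-0.83', '-0.84']
-0.1 ['  -- ', '  -- ', '  -- ', '  -- ', '  -- ', ' 0.01', ' 0.78', ' 0.81', ' 0.76', '  -- ', '  -- ', '-0.83']
0.1 ['  -- ', '  -- ', '  -- ', ' 0.01', ' 0.08', ' 0.01', ' 0.01', ' 0.76', ' 0.75', ' 0.68', ' 0.09', ' 0.03']
0.3 ['  -- ', '  -- ', ' 0.08', ' 0.19', ' 0.20', ' 0.02', ' 0.08', ' 0.01', ' 0.09', ' 0.16', ' 0.16', ' 0.04']
0.5 ['  -- ', ' 0.06', ' 0.06', ' 0.08', ' 0.08', ' 0.03', ' 0.08', ' 0.01', ' 0.09', ' 0.17', ' 0.17', ' 0.04']
0.7 ['  -- ', ' 0.08', ' 0.08', ' 0.08', ' 0.09', ' 0.09', ' 0.31', ' 0.09', ' 0.09', ' 0.16', ' 0.16', ' 0.09']
0.9 ['  -- ', '  -- ', ' 0.09', ' 0.15', ' 0.14', ' 0.07', ' 0.09', ' 0.12', ' 0.12', ' 0.09', ' 0.02', ' 0.09']
1.1 ['  -- ', '  -- ', ' 0.03', ' 0.14', ' 0.26', ' 0.07', ' 0.09', ' 0.15', ' 0.16', ' 0.14', ' 0.14', ' 0.09']
```

Nothing is taller than the reader (0.31 m) around the table. Pushing outward only adds forward tilt, so I'll use a second push on the right side. This brings the tool axis into the blue plate's plane before grasping, with the jaws level. First I move across, high up.

```bash
python3 -m pendant '[{"fingers":-1,"tx":0,"ty":-17,"tz":-37,"yaw":0},{"fingers":-1,"tx":0,"ty":-17,"tz":-37,"yaw":0},{"fingers":-1,"tx":0,"ty":-17,"tz":-37,"yaw":0},{"fingers":-1,"tx":0,"ty":-17,"tz":-37,"yaw":0},{"fingers":-1,"tx":0,"ty":-17,"tz":-37,"yaw":0},{"fingers":-1,"tx":0,"ty":-17,"tz":-37,"yaw":0},{"fingers":-1,"tx":0,"ty":-17,"tz":-37,"yaw":0},{"fingers":-1,"tx":0,"ty":-17,"tz":-37,"yaw":0},{"fingers":-1,"tx":0,"ty":-17,"tz":-37,"yaw":0},{"fingers":-1,"tx":0,"ty":-17,"tz":-37,"yaw":0}]'; python3 -c "
from h import *
s,p,R=st();print(s['joints'].round(3),p,np.hypot(*p[:2]));print(R.round(3))"
```

```text
time: 3.58
eef_pos: [0.6375, 0.3063, 0.465]
eef_rot: [-1.151, -0.237, -0.407]
ft_force: [0.7, -0.6, 0.9]
gripper_width: 0.0854
[0.29  0.093 0.101 1.131 0.176 0.687] [0.63747513 0.30629838 0.46497501] 0.7072434086177645
[[ 0.893  0.358  0.274]
 [-0.385  0.289  0.876]
 [ 0.234 -0.888  0.396]]
```

Tilt persists exactly inside the workspace. Continuing.

```bash
python3 -m pendant '[{"fingers":-1,"tx":0,"ty":-17,"tz":-37,"yaw":0},{"fingers":-1,"tx":0,"ty":-17,"tz":-37,"yaw":0},{"fingers":-1,"tx":0,"ty":-17,"tz":-37,"yaw":0},{"fingers":-1,"tx":0,"ty":-17,"tz":-37,"yaw":0},{"fingers":-1,"tx":0,"ty":-17,"tz":-37,"yaw":0},{"fingers":-1,"tx":0,"ty":-17,"tz":-37,"yaw":0},{"fingers":-1,"tx":0,"ty":-17,"tz":-37,"yaw":0},{"fingers":-1,"tx":0,"ty":-17,"tz":-37,"yaw":0},{"fingers":-1,"tx":0,"ty":-17,"tz":-37,"yaw":0},{"fingers":-1,"tx":0,"ty":-17,"tz":-37,"yaw":0}]'; python3 -c "
from h import *
s,p,R=st();print(s['joints'].round(3),p,np.hypot(*p[:2]));print(R.round(3))"
python3 -m pendant '[{"fingers":-1,"tx":0,"ty":-17,"tz":-37,"yaw":0},{"fingers":-1,"tx":0,"ty":-17,"tz":-37,"yaw":0},{"fingers":-1,"tx":0,"ty":-17,"tz":-37,"yaw":0},{"fingers":-1,"tx":0,"ty":-17,"tz":-37,"yaw":0},{"fingers":-1,"tx":0,"ty":-17,"tz":-37,"yaw":0},{"fingers":-1,"tx":0,"ty":-17,"tz":-37,"yaw":0},{"fingers":-1,"tx":0,"ty":-17,"tz":-37,"yaw":0},{"fingers":-1,"tx":0,"ty":-17,"tz":-37,"yaw":0},{"fingers":-1,"tx":0,"ty":-17,"tz":-37,"yaw":0},{"fingers":-1,"tx":0,"ty":-17,"tz":-37,"yaw":0}]'; python3 -c "
from h import *
s,p,R=st();print(s['joints'].round(3),p,np.hypot(*p[:2]));print(R.round(3))"
```

```text
time: 4.42
eef_pos: [0.4753, -0.0668, 0.4702]
eef_rot: [-1.153, -0.239, -0.406]
ft_force: [0.1, 0.2, 1.0]
gripper_width: 0.0855
[-0.52  -0.196 -0.145  1.435  0.441 -0.122] [ 0.47530017 -0.06683837  0.47018155] 0.4799766904514371
[[ 0.893  0.359  0.273]
 [-0.384  0.287  0.878]
 [ 0.236 -0.888  0.394]]
time: 5.25
eef_pos: [0.3131, -0.4409, 0.4748]
eef_rot: [-1.156, -0.237, -0.407]
ft_force: [0.8, -0.6, 0.6]
gripper_width: 0.0855
[-1.287  0.162  0.217  1.819  0.436 -0.973] [ 0.31306854 -0.44094128  0.47476868] 0.5407782626901718
[[ 0.893  0.357  0.275]
 [-0.385  0.286  0.878]
 [ 0.234 -0.89   0.392]]
```

```bash
python3 -m pendant '[{"fingers":-1,"tx":6,"ty":-9,"tz":-39,"yaw":0},{"fingers":-1,"tx":6,"ty":-9,"tz":-39,"yaw":0},{"fingers":-1,"tx":6,"ty":-9,"tz":-39,"yaw":0},{"fingers":-1,"tx":6,"ty":-9,"tz":-39,"yaw":0},{"fingers":-1,"tx":6,"ty":-9,"tz":-39,"yaw":0},{"fingers":-1,"tx":6,"ty":-9,"tz":-39,"yaw":0},{"fingers":-1,"tx":6,"ty":-9,"tz":-39,"yaw":0},{"fingers":-1,"tx":6,"ty":-9,"tz":-39,"yaw":0},{"fingers":-1,"tx":6,"ty":-9,"tz":-39,"yaw":0},{"fingers":-1,"tx":6,"ty":-9,"tz":-39,"yaw":0}]'; python3 -c "
from h import *
s,p,R=st();print(s['joints'].round(3),p,np.hypot(*p[:2]));print(R.round(3))"
```

```text
time: 6.08
eef_pos: [0.2275, -0.7938, 0.3797]
eef_rot: [-1.154, -0.241, -0.419]
ft_force: [0.1, 1.7, -5.2]
gripper_width: 0.0854
[-1.495  0.93   1.226  2.144  0.395 -1.183] [ 0.22752343 -0.79378687  0.37970594] 0.8257508727093752
[[ 0.887  0.364  0.284]
 [-0.395  0.28   0.875]
 [ 0.239 -0.888  0.393]]
```

```bash
python3 -m pendant '[{"fingers":-1,"tx":17,"ty":-14,"tz":-34,"yaw":0},{"fingers":-1,"tx":17,"ty":-14,"tz":-34,"yaw":0},{"fingers":-1,"tx":17,"ty":-14,"tz":-34,"yaw":0},{"fingers":-1,"tx":17,"ty":-14,"tz":-34,"yaw":0},{"fingers":-1,"tx":17,"ty":-14,"tz":-34,"yaw":0},{"fingers":-1,"tx":17,"ty":-14,"tz":-34,"yaw":0},{"fingers":-1,"tx":17,"ty":-14,"tz":-34,"yaw":0},{"fingers":-1,"tx":17,"ty":-14,"tz":-34,"yaw":0},{"fingers":-1,"tx":17,"ty":-14,"tz":-34,"yaw":0},{"fingers":-1,"tx":17,"ty":-14,"tz":-34,"yaw":0}]'; python3 -c "
from h import *
s,p,R=st();print(s['joints'].round(3),p,np.hypot(*p[:2]));print(R.round(3))"
```

```text
time: 6.92
eef_pos: [0.1492, -0.8239, 0.3692]
eef_rot: [-1.14, -0.344, -0.456]
ft_force: [-0.4, 0.8, -0.3]
gripper_width: 0.0855
[-1.613  0.961  1.245  2.149  0.465 -1.303] [ 0.14921691 -0.82388933  0.3691921 ] 0.8372928525784401
[[ 0.845  0.459  0.274]
 [-0.415  0.241  0.878]
 [ 0.337 -0.855  0.394]]
```

j3 and j4 are both pinned here, so outward pushes don't tilt further. Pushing up instead should rotate the tool out through the shoulder.

```bash
python3 -m pendant '[{"fingers":-1,"tx":18,"ty":-35,"tz":4,"yaw":0},{"fingers":-1,"tx":18,"ty":-35,"tz":4,"yaw":0},{"fingers":-1,"tx":18,"ty":-35,"tz":4,"yaw":0},{"fingers":-1,"tx":18,"ty":-35,"tz":4,"yaw":0},{"fingers":-1,"tx":18,"ty":-35,"tz":4,"yaw":0},{"fingers":-1,"tx":18,"ty":-35,"tz":4,"yaw":0},{"fingers":-1,"tx":18,"ty":-35,"tz":4,"yaw":0},{"fingers":-1,"tx":18,"ty":-35,"tz":4,"yaw":0},{"fingers":-1,"tx":18,"ty":-35,"tz":4,"yaw":0},{"fingers":-1,"tx":18,"ty":-35,"tz":4,"yaw":0}]'; python3 -c "
from h import *
s,p,R=st();print(s['joints'].round(3),p,np.hypot(*p[:2]));print(R.round(3))"
```

```text
time: 7.75
eef_pos: [0.168, -0.7508, 0.6014]
eef_rot: [-1.341, -0.469, -0.502]
ft_force: [-0.3, 0.1, -0.1]
gripper_width: 0.0853
[-1.609  0.674  1.245  2.149  0.518 -1.164] [ 0.16796017 -0.75078619  0.60142909] 0.7693442188998812
[[ 0.782  0.495  0.378]
 [-0.429 -0.012  0.903]
 [ 0.452 -0.869  0.203]]
```

```bash
python3 -m pendant '[{"fingers":-1,"tx":22,"ty":-33,"tz":-3,"yaw":0},{"fingers":-1,"tx":22,"ty":-33,"tz":-3,"yaw":0},{"fingers":-1,"tx":22,"ty":-33,"tz":-3,"yaw":0},{"fingers":-1,"tx":22,"ty":-33,"tz":-3,"yaw":0},{"fingers":-1,"tx":-8,"ty":21,"tz":33,"yaw":0},{"fingers":-1,"tx":-8,"ty":21,"tz":33,"yaw":0},{"fingers":-1,"tx":-8,"ty":21,"tz":33,"yaw":0},{"fingers":-1,"tx":-8,"ty":21,"tz":33,"yaw":0},{"fingers":-1,"tx":-8,"ty":21,"tz":33,"yaw":0},{"fingers":-1,"tx":-8,"ty":21,"tz":33,"yaw":0}]'; python3 -c "
from h import *
s,p,R=st();print(s['joints'].round(3),p,np.hypot(*p[:2]));print(R.round(3))"
```

```text
time: 8.58
eef_pos: [0.2685, -0.5472, 0.5828]
eef_rot: [-1.402, -0.532, -0.516]
ft_force: [0.7, -0.4, 0.5]
gripper_width: 0.0854
[-1.445  0.076  0.321  1.625  0.525 -0.925] [ 0.26850846 -0.54720868  0.58275771] 0.6095359944405647
[[ 0.75   0.518  0.412]
 [-0.425 -0.1    0.9  ]
 [ 0.507 -0.849  0.145]]
```

The tool axis now lies within 1° of the plate's plane, tilted 32° forward. I'll work out the jaw turn and the move to a hover above the plain end.

```bash
cat >> h.py <<'E'
xp=np.array([np.cos(np.radians(-12.5)),np.sin(np.radians(-12.5)),0]); npl=np.array([-xp[1],xp[0],0])
def yawto(R,n):
    # angle about tool y bringing z closest to n
    v=R.T@n; return np.degrees(np.arctan2(v[0],v[2]))
def turn(R,deg): return R@Rn.from_euler('y',deg,degrees=True).as_matrix()
E
python3 - <<'E'
from h import *
s,p,R=st(); a=yawto(R,npl); R2=turn(R,a); print("yaw",a,"\n",R2.round(3),"misfit",np.degrees(np.arccos(R2[:,2]@npl)))
g=np.array([.549,-.004,.067]); tcp=g-.006*R2[:,1]; hov=tcp+[0,0,.13]
print("hover",hov,"d tool mm",(R2.T@(hov-p)*1000).round(1),"tool down10",(R2.T@[0,0,-130]).round(1))
E
```

```text
yaw -14.62788587477092 
 [[ 0.829  0.518  0.209]
 [-0.184 -0.1    0.978]
 [ 0.528 -0.849  0.012]] misfit 0.8132548339104192
hover [ 0.54589151 -0.00339809  0.20209657] d tool mm [-70.8 412.5 585.2] tool down10 [-68.6 110.4  -1.6]
```

```bash
python3 -m pendant '[{"fingers":-1,"tx":0,"ty":0,"tz":0,"yaw":-7.1},{"fingers":-1,"tx":0,"ty":0,"tz":0,"yaw":-7.1},{"fingers":-1,"tx":-4,"ty":23,"tz":32.5,"yaw":-0.4},{"fingers":-1,"tx":-4,"ty":23,"tz":32.5,"yaw":0},{"fingers":-1,"tx":-4,"ty":23,"tz":32.5,"yaw":0},{"fingers":-1,"tx":-4,"ty":23,"tz":32.5,"yaw":0},{"fingers":-1,"tx":-4,"ty":23,"tz":32.5,"yaw":0},{"fingers":-1,"tx":-4,"ty":23,"tz":32.5,"yaw":0},{"fingers":-1,"tx":-4,"ty":23,"tz":32.5,"yaw":0},{"fingers":-1,"tx":-4,"ty":23,"tz":32.5,"yaw":0}]'
python3 -m pendant '[{"fingers":-1,"tx":-4,"ty":23,"tz":32.5,"yaw":0},{"fingers":-1,"tx":-4,"ty":23,"tz":32.5,"yaw":0},{"fingers":-1,"tx":-4,"ty":23,"tz":32.5,"yaw":0},{"fingers":-1,"tx":-4,"ty":23,"tz":32.5,"yaw":0},{"fingers":-1,"tx":-4,"ty":23,"tz":32.5,"yaw":0},{"fingers":-1,"tx":-4,"ty":23,"tz":32.5,"yaw":0},{"fingers":-1,"tx":-4,"ty":23,"tz":32.5,"yaw":0},{"fingers":-1,"tx":-4,"ty":23,"tz":32.5,"yaw":0},{"fingers":-1,"tx":-4,"ty":23,"tz":32.5,"yaw":0},{"fingers":-1,"tx":-4,"ty":23,"tz":32.5,"yaw":0}]'
python3 - <<'E'
from h import *
s,p,R=st();print(s['joints'].round(3),p);print(R.round(3))
c,W,_,_,_=cloud("wrist"); cv2.imwrite("pics/wrist1.png",c[:,:,::-1]); np.save("wristC.npy",c);np.save("wristW.npy",W)
c,W,_,_,_=cloud("scene"); cv2.imwrite("pics/scene1.png",cv2.resize(c[120:320,200:460,::-1],None,fx=3,fy=3))
E
```

```text
time: 9.42
eef_pos: [0.3917, -0.3057, 0.4139]
eef_rot: [-1.555, -0.557, -0.219]
ft_force: [0.2, -0.3, -0.2]
gripper_width: 0.0853
time: 10.25
eef_pos: [0.5467, -0.0019, 0.2027]
eef_rot: [-1.551, -0.559, -0.22]
ft_force: [0.8, -0.1, 0.4]
gripper_width: 0.0857
[-0.1   -0.123 -0.708  0.428 -0.044  0.102] [ 0.54667258 -0.0019303   0.2027113 ]
[[ 0.827  0.522  0.208]
 [-0.185 -0.097  0.978]
 [ 0.53  -0.848  0.017]]
```

View pics/wrist1.png

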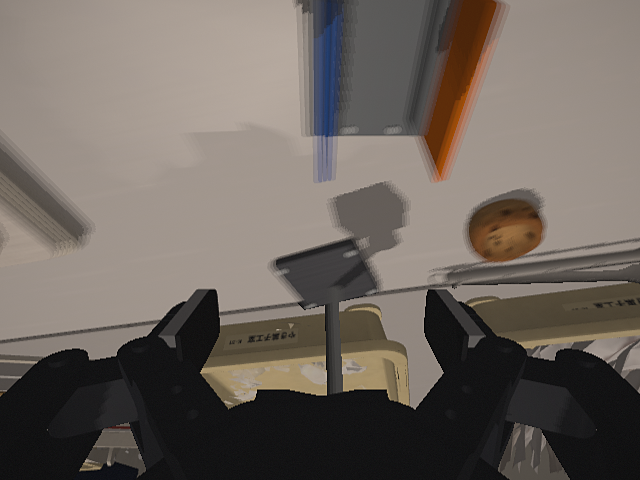

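View pics/scene1.png

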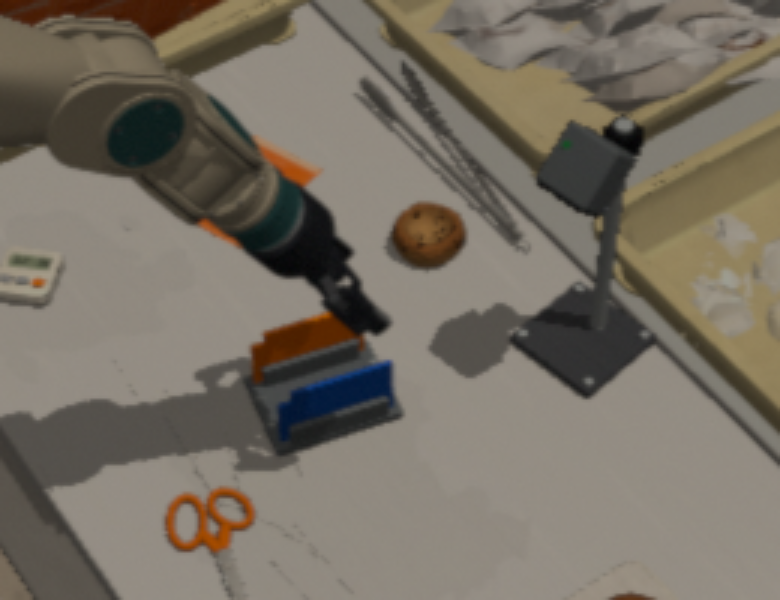

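The wrist view is motion-blurred: blue plate top edge at (318..327, 0..180), orange end at (440,180), finger gap centred near column 321. I'll retake it now that the arm is still and measure the edge.

```bash
python3 - <<'E'
from h import *
ctrl.read_camera("wrist");ctrl.read_camera("wrist")
c,W,_,_,_=cloud("wrist"); cv2.imwrite("pics/wrist2.png",c[:,:,::-1])
s,p,R=st();print(p,R.round(3).tolist())
hsv=cv2.cvtColor(c,cv2.COLOR_RGB2HSV).astype(int); H,S=hsv[...,0],hsv[...,1]
for nm,m in (("blue",(H>100)&(H<125)&(S>120)),("orange",(H>3)&(H<18)&(S>150))):
    m=m&(W[...,2]>.075)&(W[...,2]<.09)&(W[...,0]>.43)&(W[...,0]<.62)
    q=W[m][:,:2]; mu=q.mean(0); d=np.linalg.svd(q-mu,full_matrices=False)[2][0]; d*=np.sign(d[0]); pr=(q-mu)@d
    n=np.array([-d[1],d[0]]);e=(q-mu)@n
    print(nm,len(q),"az",np.degrees(np.arctan2(d[1],d[0])).round(2),"far",(mu+d*pr.max()).round(4),"mu",mu.round(4),"thick",np.percentile(e,[2,98]).round(4),"z",np.median(W[m][:,2]))
E
```

```text
[ 0.54581102 -0.00371502  0.20249468] [[0.829, 0.519, 0.208], [-0.185, -0.097, 0.978], [0.528, -0.849, 0.016]]
blue 1880 az -12.6 far [ 0.5755 -0.009 ] mu [0.5115 0.0053] thick [-0.0027  0.0027] z 0.08115318487155601
orange 2540 az -12.64 far [0.5925 0.0681] mu [0.5305 0.082 ] thick [-0.0022  0.0035] z 0.0807622337916113
```

View pics/wrist2.png

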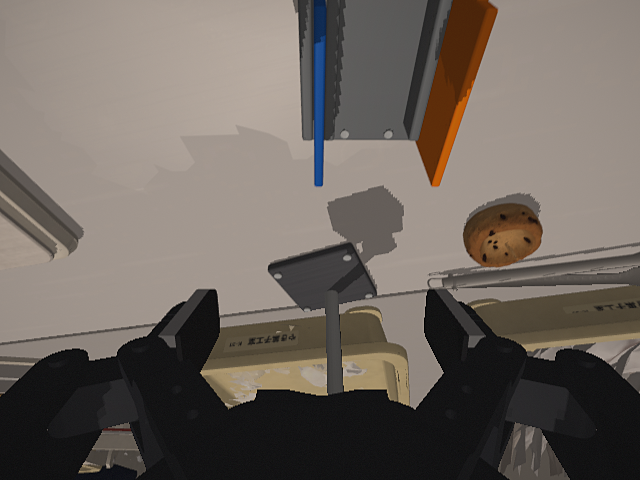

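The sharp view shows the blue end at (319,185), az -12.6°, far end (0.575,-0.009) and top 0.081, matching the given sizes. The jaws are centred within 1 mm. Descending now and closing.

```bash
python3 -m pendant '[{"fingers":-1,"tx":-13,"ty":22.5,"tz":0,"yaw":0},{"fingers":-1,"tx":-13,"ty":22.5,"tz":0,"yaw":0},{"fingers":-1,"tx":-13,"ty":22.5,"tz":0,"yaw":0},{"fingers":-1,"tx":-13,"ty":22.5,"tz":-0.5,"yaw":0},{"fingers":-1,"tx":-13,"ty":22.5,"tz":-0.5,"yaw":0},{"fingers":-1,"tx":0,"ty":0,"tz":0,"yaw":0},{"fingers":-1,"tx":0,"ty":0,"tz":0,"yaw":0},{"fingers":0.3,"tx":0,"ty":0,"tz":0,"yaw":0},{"fingers":0.3,"tx":0,"ty":0,"tz":0,"yaw":0},{"fingers":0.3,"tx":0,"ty":0,"tz":0,"yaw":0}]'
python3 - <<'E'
from h import *
s,p,R=st();print(p)
c,W,_,_,_=cloud("wrist"); cv2.imwrite("pics/wrist3.png",c[:,:,::-1])
E
```

```text
time: 11.33
eef_pos: [0.5509, -0.004, 0.074]
eef_rot: [-1.552, -0.559, -0.221]
ft_force: [0.5, -0.3, 0.8]
gripper_width: 0.0517
[ 0.5508602  -0.00396453  0.0739879 ]
```

View pics/wrist3.png

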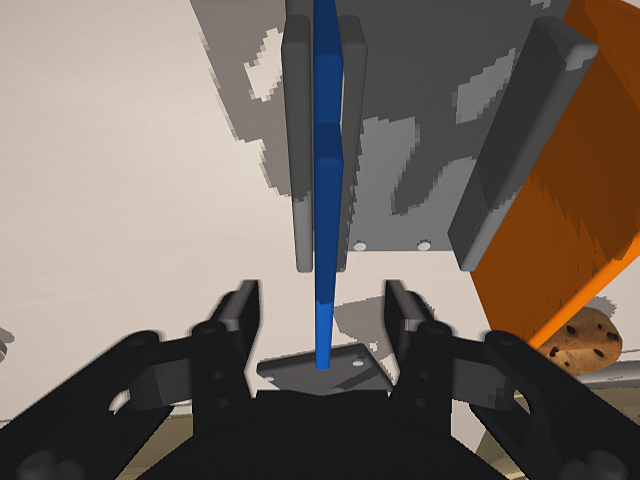

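The fingers straddle the plain end: plate edge at columns 315–342, pads at 255 and 390, notch far up at (328,130). Orange is clear. Closing now.

```bash
python3 -m pendant '[{"fingers":1,"tx":0,"ty":0,"tz":0,"yaw":0},{"fingers":1,"tx":0,"ty":0,"tz":0,"yaw":0},{"fingers":1,"tx":0,"ty":0,"tz":0,"yaw":0},{"fingers":1,"tx":0,"ty":0,"tz":0,"yaw":0},{"fingers":1,"tx":0,"ty":0,"tz":0,"yaw":0},{"fingers":1,"tx":0,"ty":0,"tz":0,"yaw":0},{"fingers":1,"tx":0,"ty":0,"tz":0,"yaw":0},{"fingers":1,"tx":0,"ty":0,"tz":0,"yaw":0},{"fingers":1,"tx":0,"ty":0,"tz":0,"yaw":0},{"fingers":1,"tx":0,"ty":0,"tz":0,"yaw":0}]'
python3 - <<'E'
from h import *
s,p,R=st();print(p,s['ft_force'])
c,W,_,_,_=cloud("wrist"); cv2.imwrite("pics/wrist4.png",c[:,:,::-1])
print("up20 tool:",(R.T@[0,0,20]).round(1))
E
```

```text
time: 12.22
eef_pos: [0.5491, -0.0033, 0.0716]
eef_rot: [-1.552, -0.555, -0.22]
ft_force: [-3.9, 0.7, 6.4]
gripper_width: 0.0053
[ 0.5491405  -0.00330616  0.07163612] [-3.87230222  0.6868073   6.40181734]
up20 tool: [ 10.5 -17.    0.3]
```

View pics/wrist4.png

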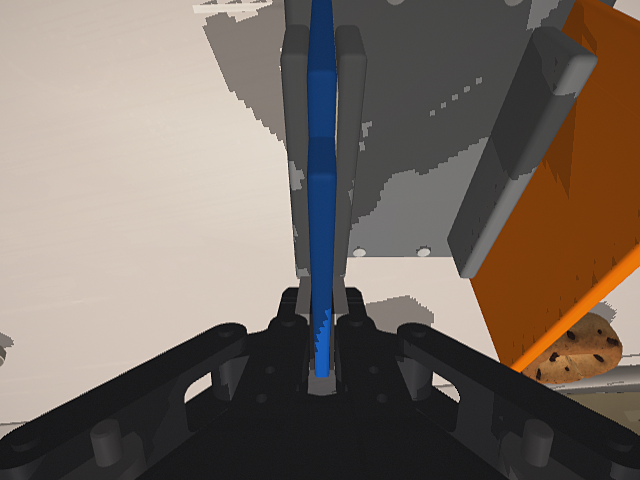

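Gripped (5.3 mm opening reading on the 6 mm plate). Lifting straight up, slowly at first.

```bash
python3 -m pendant '[{"fingers":1,"tx":5.3,"ty":-8.5,"tz":0.2,"yaw":0},{"fingers":1,"tx":5.3,"ty":-8.5,"tz":0.2,"yaw":0},{"fingers":1,"tx":5.3,"ty":-8.5,"tz":0.2,"yaw":0},{"fingers":1,"tx":5.3,"ty":-8.5,"tz":0.2,"yaw":0},{"fingers":1,"tx":10.5,"ty":-17,"tz":0.3,"yaw":0},{"fingers":1,"tx":10.5,"ty":-17,"tz":0.3,"yaw":0},{"fingers":1,"tx":16,"ty":-25.5,"tz":0.5,"yaw":0},{"fingers":1,"tx":16,"ty":-25.5,"tz":0.5,"yaw":0},{"fingers":1,"tx":16,"ty":-25.5,"tz":0.5,"yaw":0},{"fingers":1,"tx":16,"ty":-25.5,"tz":0.5,"yaw":0}]'
python3 - <<'E'
from h import *
s,p,R=st();print(s['joints'].round(3),p,s['ft_force'],s['gripper_width']);print(R.round(3))
c,W,_,_,_=cloud("scene"); cv2.imwrite("pics/scene5.png",cv2.resize(c[120:320,200:460,::-1],None,fx=3,fy=3))
c,W,_,_,_=cloud("wrist"); cv2.imwrite("pics/wrist5.png",c[:,:,::-1])
E
```

```text
time: 13.1
eef_pos: [0.5488, -0.0032, 0.2722]
eef_rot: [-1.553, -0.552, -0.22]
ft_force: [0.1, 0.2, -1.1]
gripper_width: 0.0054
[-0.102 -0.186 -0.597  0.609 -0.043  0.1  ] [ 0.54877552 -0.00315636  0.272152  ] [ 0.05766977  0.19979255 -1.10293586] 0.005356358988012867
[[ 0.831  0.516  0.209]
 [-0.185 -0.097  0.978]
 [ 0.525 -0.851  0.015]]
```

View pics/scene5.png

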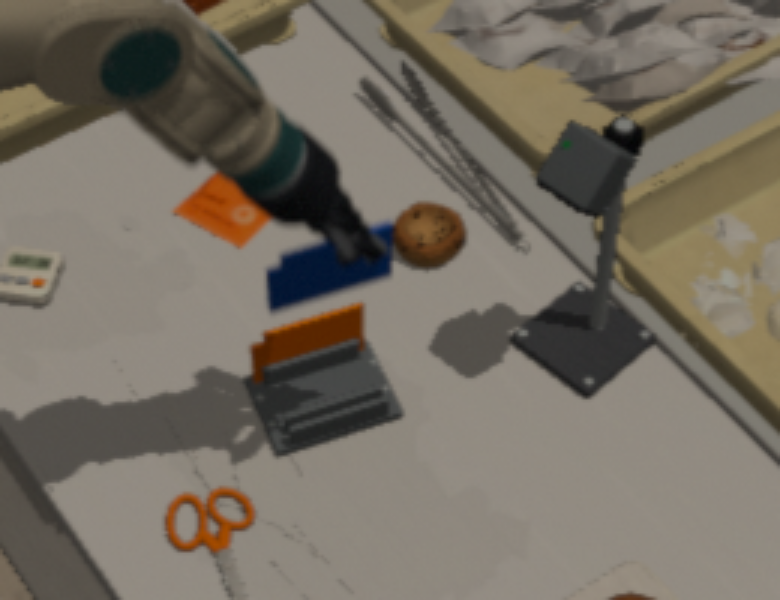

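View pics/wrist5.png

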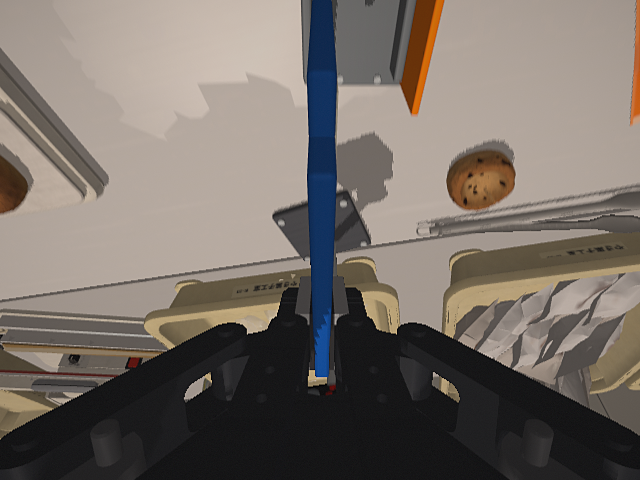

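Plate lifted level and the orange plate is undisturbed. Now I'll pin down the reader by fitting the given head box to depth points.

```bash
cat > rd.py <<'E'
from h import *
from scipy.optimize import least_squares
def resid(q,P,robust=True):
    x0,y0,ps=q[:3]; c,s=np.cos(ps),np.sin(ps)
    d=P-np.array([x0,y0,0]); L=np.c_[d[:,0]*c+d[:,1]*s,-d[:,0]*s+d[:,1]*c,d[:,2]]
    k=np.sqrt(.5); e=L-np.array([-.012,0,.25])
    a=(e[:,0]+e[:,2])*k-.032; b=e[:,1]; h=(-e[:,0]+e[:,2])*k
    Q=np.abs(np.c_[a,b,h])-np.array([.032,.031,.024])
    return np.linalg.norm(np.maximum(Q,0),axis=1)+np.minimum(Q.max(1),0)
def fit(P,x0=(.77,-.05,.17)):
    return least_squares(resid,x0,args=(P,),loss="soft_l1",f_scale=.002)
if __name__=="__main__":
    allP=[]
    for n in ("top","scene"):
        W=np.load(n+"W.npy"); C=np.load(n+"C.npy").astype(int)
        m=(W[...,0]>.68)&(W[...,0]<.86)&(abs(W[...,1]+.05)<.07)&(W[...,2]>.22)&(W[...,2]<.33)
        # drop depth-edge pixels
        g=np.nanmax(np.stack([abs(W[...,2]-np.roll(W[...,2],s,ax)) for s in(1,-1) for ax in (0,1)]),0); m&=g<.012
        P=W[m]; r=fit(P); e=resid(r.x,P)
        print(n,len(P),r.x.round(4),np.degrees(r.x[2]).round(2),"med|e|",np.median(abs(e)).round(4)); allP.append(P)
        # base rect
        b=(W[...,2]>.006)&(W[...,2]<.018)&(C.max(-1)<70)&(W[...,0]>.66)&(W[...,0]<.86)&(abs(W[...,1]+.04)<.1)
        mm=cv2.morphologyEx(b.astype(np.uint8),cv2.MORPH_OPEN,np.ones((3,3)))
        k,lab,stt,_=cv2.connectedComponentsWithStats(mm); i=1+stt[1:,4].argmax()
        print("  base",cv2.minAreaRect(W[lab==i][:,:2].astype(np.float32)))
    P=np.vstack(allP); r=fit(P); print("both",r.x,np.degrees(r.x[2]),np.median(abs(resid(r.x,P))))
E
python3 rd.py
```

```text
top 978 [ 0.7524 -0.0561  0.1919] 10.99 med|e| 0.0013
  base ((0.7863578796386719, -0.044455111026763916), (0.10612662136554718, 0.10509918630123138), 10.484762191772461)
scene 644 [ 0.7529 -0.054   0.2203] 12.62 med|e| 0.002
  base ((0.7872730493545532, -0.05069383978843689), (0.11000071465969086, 0.10959968715906143), 11.413183212280273)
both [ 0.75231101 -0.0542636   0.20697242] 11.85864612235911 0.0015840756827673452rd.py:18: RuntimeWarning: All-NaN slice encountered
  g=np.nanmax(np.stack([abs(W[...,2]-np.roll(W[...,2],s,ax)) for s in(1,-1) for ax in (0,1)]),0); m&=g<.012
```

Reader: origin (0.7525,-0.0545), az ≈11.3°, and the base centre agrees. That puts the focus at ≈(0.664,-0.072,0.172). Next, carry the plate high to the right front, where an outward push at about -58° supplies the missing tilt.

```bash
cat >> h.py <<'E'
psi=np.radians(11.3); O=np.array([.7525,-.0545,0]); ex=np.array([np.cos(psi),np.sin(psi),0])
focus=O-(.012+.110*np.sqrt(.5))*ex+np.array([0,0,.25-.110*np.sqrt(.5)]); nf=np.sqrt(.5)*(ex+[0,0,1])
def rep():
    s,p,R=st(); print("t",s["time"],"q",s['joints'].round(3),"p",p.round(4),"r",np.hypot(*p[:2]).round(3),"w",round(s["gripper_width"],4)); print("y.n",(R[:,1]@nf).round(3),"R",R.round(3).tolist(),"yaw need",yawto(R,nf).round(1))
    return s,p,R
E
python3 -m pendant '[{"fingers":1,"tx":7.6,"ty":-7.1,"tz":-38,"yaw":0},{"fingers":1,"tx":7.6,"ty":-7.1,"tz":-38,"yaw":0},{"fingers":1,"tx":7.6,"ty":-7.1,"tz":-38,"yaw":0},{"fingers":1,"tx":7.6,"ty":-7.1,"tz":-38,"yaw":0},{"fingers":1,"tx":7.6,"ty":-7.1,"tz":-38,"yaw":0},{"fingers":1,"tx":7.6,"ty":-7.1,"tz":-38,"yaw":0},{"fingers":1,"tx":7.6,"ty":-7.1,"tz":-38,"yaw":0},{"fingers":1,"tx":7.6,"ty":-7.1,"tz":-38,"yaw":0},{"fingers":1,"tx":7.6,"ty":-7.1,"tz":-38,"yaw":0},{"fingers":1,"tx":7.6,"ty":-7.1,"tz":-38,"yaw":0}]'
python3 -m pendant '[{"fingers":1,"tx":7.6,"ty":-7.1,"tz":-38,"yaw":0},{"fingers":1,"tx":7.6,"ty":-7.1,"tz":-38,"yaw":0},{"fingers":1,"tx":7.6,"ty":-7.1,"tz":-38,"yaw":0},{"fingers":1,"tx":7.6,"ty":-7.1,"tz":-38,"yaw":0},{"fingers":1,"tx":7.6,"ty":-7.1,"tz":-38,"yaw":0},{"fingers":1,"tx":7.6,"ty":-7.1,"tz":-38,"yaw":0},{"fingers":1,"tx":7.6,"ty":-7.1,"tz":-38,"yaw":0},{"fingers":1,"tx":7.6,"ty":-7.1,"tz":-38,"yaw":0},{"fingers":1,"tx":7.6,"ty":-7.1,"tz":-38,"yaw":0},{"fingers":1,"tx":7.6,"ty":-7.1,"tz":-38,"yaw":0}]'
python3 -c "
from h import *
print(focus,nf);rep()"
```

```text
time: 14.03
eef_pos: [0.4956, -0.3836, 0.3645]
eef_rot: [-1.551, -0.552, -0.221]
ft_force: [0.3, -0.4, -0.5]
gripper_width: 0.0051
time: 14.87
eef_pos: [0.4432, -0.7625, 0.4583]
eef_rot: [-1.55, -0.552, -0.221]
ft_force: [0.9, -1.1, 0.8]
gripper_width: 0.0049
[ 0.6644587  -0.07209239  0.17221825] [0.69339927 0.13855485 0.70710678]
t 14.8667 q [-1.259  0.545  0.689  1.43   0.48  -0.973] p [ 0.4432 -0.7625  0.4583] r 0.882 w 0.0049
y.n -0.257 R [[0.831, 0.516, 0.209], [-0.187, -0.095, 0.978], [0.525, -0.851, 0.018]] yaw need 72.4
```

```bash
python3 -m pendant '[{"fingers":1,"tx":29,"ty":12,"tz":-27,"yaw":0},{"fingers":1,"tx":29,"ty":12,"tz":-27,"yaw":0},{"fingers":1,"tx":29,"ty":12,"tz":-27,"yaw":0},{"fingers":1,"tx":29,"ty":12,"tz":-27,"yaw":0},{"fingers":1,"tx":29,"ty":12,"tz":-27,"yaw":0},{"fingers":1,"tx":29,"ty":12,"tz":-27,"yaw":0},{"fingers":1,"tx":29,"ty":12,"tz":-27,"yaw":0},{"fingers":1,"tx":29,"ty":12,"tz":-27,"yaw":0},{"fingers":1,"tx":29,"ty":12,"tz":-27,"yaw":0},{"fingers":1,"tx":29,"ty":12,"tz":-27,"yaw":0}]'
python3 -c "
from h import *
rep()"
```

```text
time: 15.7
eef_pos: [0.6043, -0.9247, 0.4251]
eef_rot: [-1.708, -0.699, -0.211]
ft_force: [0.2, -0.3, -1.0]
gripper_width: 0.0052
t 15.7 q [-1.156  0.939  1.241  1.304  0.452 -0.761] p [ 0.6043 -0.9247  0.4251] r 1.105 w 0.0052
y.n -0.161 R [[0.748, 0.595, 0.294], [-0.161, -0.268, 0.95], [0.644, -0.758, -0.105]] yaw need 74.6
```

```bash
python3 -m pendant '[{"fingers":1,"tx":31,"ty":19,"tz":-18,"yaw":0},{"fingers":1,"tx":31,"ty":19,"tz":-18,"yaw":0},{"fingers":1,"tx":31,"ty":19,"tz":-18,"yaw":0},{"fingers":1,"tx":31,"ty":19,"tz":-18,"yaw":0},{"fingers":1,"tx":31,"ty":19,"tz":-18,"yaw":0},{"fingers":1,"tx":31,"ty":19,"tz":-18,"yaw":0},{"fingers":1,"tx":31,"ty":19,"tz":-18,"yaw":0},{"fingers":1,"tx":31,"ty":19,"tz":-18,"yaw":0},{"fingers":1,"tx":31,"ty":19,"tz":-18,"yaw":0},{"fingers":1,"tx":31,"ty":19,"tz":-18,"yaw":0}]'
python3 -c "
from h import *
rep()"
```

```text
time: 16.53
eef_pos: [0.7495, -0.9748, 0.4243]
eef_rot: [-1.95, -0.907, -0.131]
ft_force: [0.5, -0.4, -0.7]
gripper_width: 0.0054
t 16.5333 q [-1.045  1.019  1.241  0.88   0.36  -0.548] p [ 0.7495 -0.9748  0.4243] r 1.23 w 0.0054
y.n 0.0 R [[0.611, 0.677, 0.411], [-0.081, -0.463, 0.883], [0.788, -0.572, -0.228]] yaw need 75.8
```

y·n is 0, so the tilt needed is reached and the roll is close to level. Turning about the tool axis to bring the label normal onto the reader's line while backing off.

```bash
python3 -m pendant '[{"fingers":1,"tx":0,"ty":-20,"tz":0,"yaw":7},{"fingers":1,"tx":0,"ty":-20,"tz":0,"yaw":7},{"fingers":1,"tx":0,"ty":-20,"tz":0,"yaw":7},{"fingers":1,"tx":0,"ty":-20,"tz":0,"yaw":7},{"fingers":1,"tx":0,"ty":-20,"tz":0,"yaw":7},{"fingers":1,"tx":0,"ty":-20,"tz":0,"yaw":7},{"fingers":1,"tx":0,"ty":-20,"tz":0,"yaw":7},{"fingers":1,"tx":0,"ty":-20,"tz":0,"yaw":7},{"fingers":1,"tx":0,"ty":-20,"tz":0,"yaw":7},{"fingers":1,"tx":0,"ty":-20,"tz":0,"yaw":7}]'
python3 - <<'E'
from h import *
s,p,R=rep()
Rg=np.array([[.8305,.516,.209],[-.185,-.097,.978],[.5265,-.85,.0155]]); U,_,V=np.linalg.svd(Rg);Rg=U@V
a=np.radians(-12.6);x=np.array([np.cos(a),np.sin(a),0]);n=np.array([-x[1],x[0],0]);z=np.array([0,0,1.])
c=np.array([.5155,.0041,.047]);T=np.array([.5491,-.0033,.0716])
v=Rg.T@(c-.030*x-.006*z+.003*n-T); print("label in tool",v.round(4)); 
print("plate axes in tool",(Rg.T@np.c_[x,n,z]).round(3).tolist())
Rf=turn(R,yawto(R,nf)); tgt=focus-Rf@v; pre=tgt+np.array([-.0,-.22,.0])
print("target TCP",tgt.round(4),"pre",pre.round(4),"d from now (tool axes now)",(R.T@(pre-p)*1000).round(0),"x_p final",(Rf@Rg.T@x).round(3))
E
```

```text
time: 17.37
eef_pos: [0.6123, -0.8813, 0.5402]
eef_rot: [-0.711, -0.501, -1.779]
ft_force: [1.3, -0.7, -0.4]
gripper_width: 0.0051
t 17.3667 q [-1.127  0.592  0.71   0.797  0.425  0.624] p [ 0.6123 -0.8813  0.5402] r 1.073 w 0.0051
y.n 0.0 R [[-0.181, 0.677, 0.713], [-0.858, -0.463, 0.221], [0.48, -0.572, 0.665]] yaw need 5.4
label in tool [-0.0709 -0.0078  0.003 ]
plate axes in tool [[0.851, 0.0, 0.526], [0.526, 0.018, -0.851], [-0.01, 1.0, 0.015]]
target TCP [ 0.65   -0.1382  0.195 ] pre [ 0.65   -0.3582  0.195 ] d from now (tool axes now) [-622.  -19.  -87.] x_p final [ 0.138 -0.989  0.045]
```

```bash
python3 -m pendant '[{"fingers":1,"tx":0,"ty":0,"tz":0,"yaw":5.4},{"fingers":1,"tx":-38,"ty":-1.2,"tz":-9,"yaw":0},{"fingers":1,"tx":-38,"ty":-1.2,"tz":-9,"yaw":0},{"fingers":1,"tx":-38,"ty":-1.2,"tz":-9,"yaw":0},{"fingers":1,"tx":-38,"ty":-1.2,"tz":-9,"yaw":0},{"fingers":1,"tx":-38,"ty":-1.2,"tz":-9,"yaw":0},{"fingers":1,"tx":-38,"ty":-1.2,"tz":-9,"yaw":0},{"fingers":1,"tx":-38,"ty":-1.2,"tz":-9,"yaw":0},{"fingers":1,"tx":-38,"ty":-1.2,"tz":-9,"yaw":0},{"fingers":1,"tx":-38,"ty":-1.2,"tz":-9,"yaw":0}]'
python3 -m pendant '[{"fingers":1,"tx":-38,"ty":-1.2,"tz":-9,"yaw":0},{"fingers":1,"tx":-38,"ty":-1.2,"tz":-9,"yaw":0},{"fingers":1,"tx":-38,"ty":-1.2,"tz":-9,"yaw":0},{"fingers":1,"tx":-38,"ty":-1.2,"tz":-9,"yaw":0},{"fingers":1,"tx":-38,"ty":-1.2,"tz":-9,"yaw":0},{"fingers":1,"tx":-38,"ty":-1.2,"tz":-9,"yaw":0},{"fingers":1,"tx":-20,"ty":0,"tz":-4,"yaw":0},{"fingers":1,"tx":0,"ty":0,"tz":0,"yaw":0},{"fingers":1,"tx":0,"ty":0,"tz":0,"yaw":0},{"fingers":1,"tx":0,"ty":0,"tz":0,"yaw":0}]'
python3 - <<'E'
from h import *
s,p,R=rep()
for n in ("scene","top","wrist"):
    c,W,_,_,_=cloud(n); np.save(f"{n}W2.npy",W);np.save(f"{n}C2.npy",c)
    im=c[:,:,::-1]
    if n!="wrist": im=cv2.resize(im[120:320,240:500] if n=="scene" else im[60:260,220:480],None,fx=3,fy=3,interpolation=cv2.INTER_CUBIC)
    cv2.imwrite(f"pics/{n}6.png",im)
E
```

```text
time: 18.2
eef_pos: [0.6322, -0.5876, 0.3441]
eef_rot: [-0.682, -0.434, -1.842]
ft_force: [0.9, -0.4, -0.5]
gripper_width: 0.005
time: 19.03
eef_pos: [0.6488, -0.3796, 0.207]
eef_rot: [-0.678, -0.437, -1.845]
ft_force: [-1.1, -0.3, -0.9]
gripper_width: 0.0051
t 19.0333 q [-0.621  0.19  -0.639 -0.225  0.015  1.02 ] p [ 0.6488 -0.3796  0.207 ] r 0.752 w 0.0051
y.n 0.004 R [[-0.245, 0.678, 0.693], [-0.872, -0.466, 0.148], [0.423, -0.568, 0.706]] yaw need 0.5
```

View pics/scene6.png

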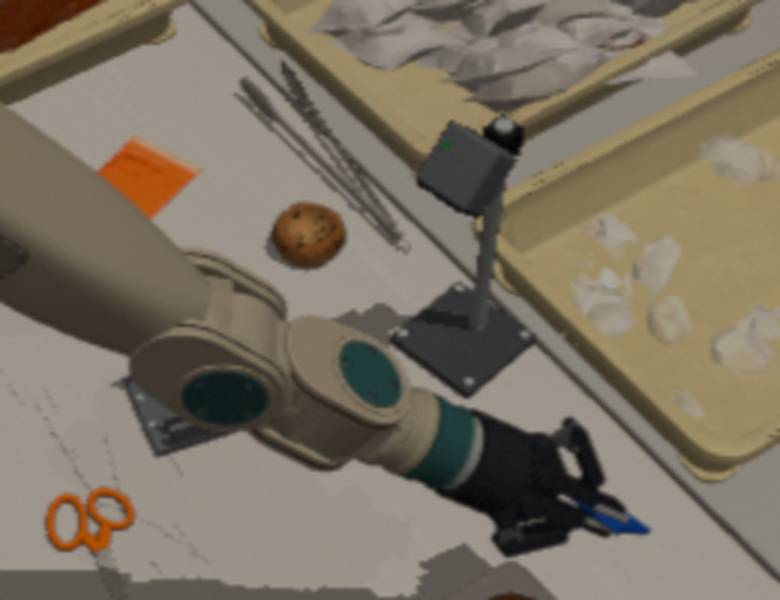

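View pics/top6.png

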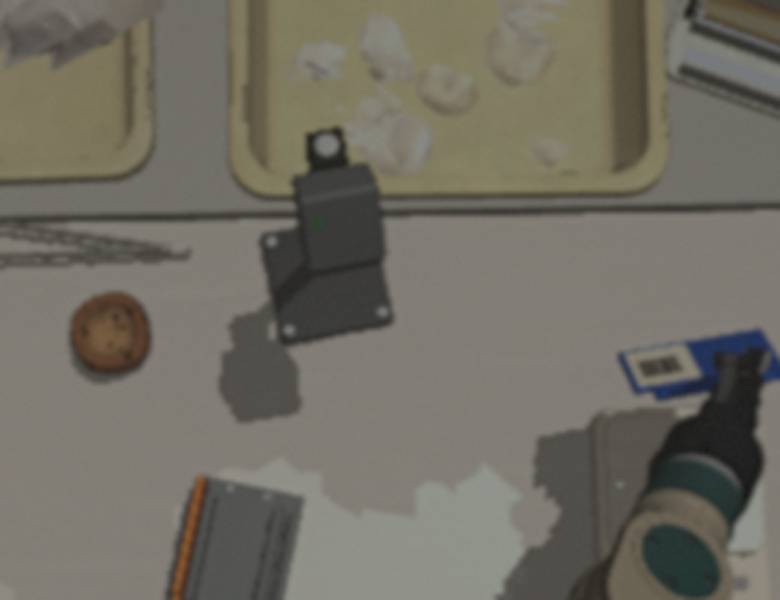

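View pics/wrist6.png

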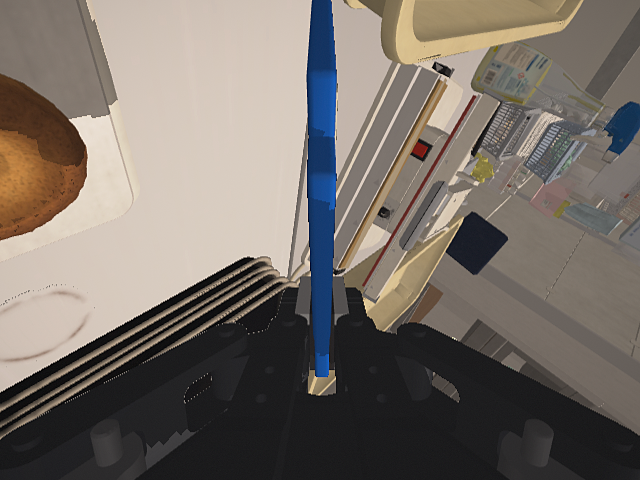

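The plate is held with the label up, visible at (660,365) in the top crop, at the notch end with the fingers off it. Now I'll measure label centre and plane directly.

```bash
cat > lab.py <<'E'
from h import *
import sys
V=np.array([-.0709,-.0078,.003])
def measure(n,R,p,verb=True):
    c,W,Rc,t,K=cloud(n)
    pred=p+R@V; nz=R[:,2]
    D=W-pred; h=D@nz; x=D@R[:,0]; y=D@R[:,1]
    hsv=cv2.cvtColor(c,cv2.COLOR_RGB2HSV).astype(int); H,S,Vv=hsv[...,0],hsv[...,1],hsv[...,2]
    near=(np.linalg.norm(D,axis=-1)<.055)
    lab=near&(S<90)&(abs(h)<.015)
    blue=(np.linalg.norm(D,axis=-1)<.15)&(H>100)&(H<125)&(S>120)&(abs(h)<.015)
    k,l,stt,_=cv2.connectedComponentsWithStats((lab&((Vv>70)|True)).astype(np.uint8)); 
    i=1+stt[1:,4].argmax(); lab=l==i
    P=W[lab]; A=W[lab|(blue)]
    mu=A.mean(0); nn=np.linalg.svd(A-mu,full_matrices=False)[2][2]; nn*=np.sign(nn[2])
    rect=cv2.minAreaRect((P-pred)@R[:,[0,1]].astype(float).astype(np.float32) if False else np.c_[(P-pred)@R[:,0],(P-pred)@R[:,1]].astype(np.float32))
    vv,uu=np.where(lab)
    ctr=pred+R[:,0]*rect[0][0]+R[:,1]*rect[0][1]+nz*np.median((P-pred)@nz)
    print(n,"lab px",lab.sum(),(uu.mean().round(1),vv.mean().round(1)),"rect mm",np.round(np.array(rect[1])*1e3,1),rect[2],"ctr-pred in tool mm",(R.T@(ctr-pred)*1e3).round(1),"normal",nn.round(3),"vs tool z deg",np.degrees(np.arccos(min(1,nn@nz))).round(2),"vs nf",np.degrees(np.arccos(min(1,nn@nf))).round(2),"rms",np.std((A-mu)@nn).round(4))
    return ctr,nn
if __name__=="__main__":
    s,p,R=rep()
    for n in sys.argv[1:]:
        ctr,nn=measure(n,R,p)
        print("  ctr",ctr.round(4),"ctr-focus in (x_lvl,up-slope,n) mm:",)
E
python3 lab.py top; python3 - <<'E'
import cv2
c=cv2.imread("pics/top6.png"); cv2.imwrite("pics/top6z.png",cv2.resize(c[310:420,600:780],None,fx=4,fy=4))
E
```

```text
t 19.1833 q [-0.622  0.19  -0.637 -0.225  0.016  1.02 ] p [ 0.6491 -0.3808  0.2086] r 0.753 w 0.0049
y.n 0.005 R [[-0.247, 0.679, 0.692], [-0.872, -0.467, 0.148], [0.424, -0.566, 0.707]] yaw need 0.4
top lab px 332 (np.float64(440.3), np.float64(181.6)) rect mm [69.1 75.6] 31.295032501220703 ctr-pred in tool mm [ 8.4 -3.3 -2.6] normal [0.694 0.147 0.705] vs tool z deg 0.19 vs nf 0.52 rms 0.0015
  ctr [ 0.6573 -0.3211  0.1887] ctr-focus in (x_lvl,up-slope,n) mm:
```

View pics/top6z.png

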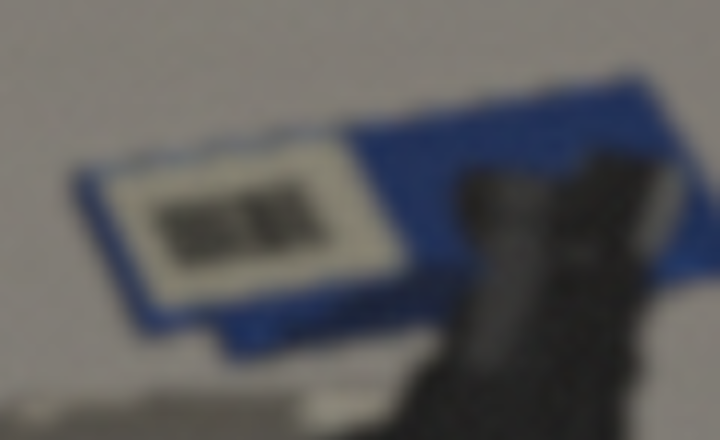

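Normal agrees within 0.5°. The label mask was contaminated (rect 69×75 instead of 50×50), so I'll use the corners seen in the crop instead: (105,175), (350,135), (408,268), (160,305), projected on the plate plane.

```bash
python3 - <<'E'
from h import *
s,p,R=rep(); V=np.array([-.0709,-.0078,.003])
c,W,Rc,t,K=cloud("top")
pred=p+R@V; D=W-pred
hsv=cv2.cvtColor(c,cv2.COLOR_RGB2HSV).astype(int);H,S=hsv[...,0],hsv[...,1]
h=D@R[:,2]; 
lab=(np.linalg.norm(D,axis=-1)<.022); print("plane h mm at label core",np.median(h[lab]*1e3),lab.sum())
bl=(np.linalg.norm(D,axis=-1)<.15)&(H>100)&(H<125)&(S>120)&(abs(h)<.012);print("blue h",np.median(h[bl])*1e3)
z=np.array([[105,175],[350,135],[408,268],[160,305]],float)
# crop px -> image px (cv2.resize centre convention)
a=(z+.5)/4-.5+[600,310]; a=(a+.5)/3-.5+[220,60]
C=-Rc.T@t; o=pred+R[:,2]*np.median(h[lab])
Q=[]
for u,v in a:
    r=Rc.T@np.array([(u-K[0,2])/K[0,0],(v-K[1,2])/K[1,1],1]); Q.append(C+r*((o-C)@R[:,2])/(r@R[:,2]))
Q=np.array(Q); print("sides mm",[round(np.linalg.norm(Q[i]-Q[i-1])*1e3,1) for i in range(4)])
print("center-pred tool mm",(R.T@(Q.mean(0)-pred)*1e3).round(1), "ctr",Q.mean(0).round(4))
# plain-end tip of plate: furthest blue along plate x in tool
x=np.array([.851,.526,-.01])
pr=D@(R@x); print("blue extent along plate x rel. pred label mm",np.percentile(pr[bl]*1e3,[0.5,99.5]).round(1),"expected -30..90")
E
```

```text
t 19.2333 q [-0.622  0.189 -0.638 -0.224  0.016  1.02 ] p [ 0.649  -0.3807  0.2084] r 0.752 w 0.0052
y.n 0.005 R [[-0.247, 0.679, 0.692], [-0.872, -0.467, 0.148], [0.423, -0.567, 0.707]] yaw need 0.4
plane h mm at label core -2.4351115951420796 142
blue h -3.1893497626655782
sides mm [np.float64(48.5), np.float64(50.5), np.float64(49.5), np.float64(49.2)]
center-pred tool mm [ 1.2 -0.3 -2.4] ctr [ 0.661  -0.3161  0.1839]
blue extent along plate x rel. pred label mm [-13.7  86.7] expected -30..90
```

Label centre matches the prediction within 1–2.5 mm, with sides 49–50 mm. Computing the final approach.

```bash
python3 - <<'E'
from h import *
s,p,R=st(); V=np.array([-.0703,-.008,.0018])
R2=turn(R,.4); tgt=focus-R2@V
print(tgt.round(4),(R2.T@(tgt-p)*1e3).round(1))
E
```

```text
[ 0.651  -0.1374  0.1958] [-217.8 -105.    27.1]
```

```bash
python3 -m pendant '[{"fingers":1,"tx":-25,"ty":-12,"tz":3,"yaw":0.4},{"fingers":1,"tx":-25,"ty":-12,"tz":3,"yaw":0},{"fingers":1,"tx":-25,"ty":-12,"tz":3,"yaw":0},{"fingers":1,"tx":-25,"ty":-12,"tz":3,"yaw":0},{"fingers":1,"tx":-25,"ty":-12,"tz":3,"yaw":0},{"fingers":1,"tx":-25,"ty":-12,"tz":3,"yaw":0},{"fingers":1,"tx":-25,"ty":-12,"tz":3,"yaw":0},{"fingers":1,"tx":-25,"ty":-12,"tz":3,"yaw":0},{"fingers":1,"tx":-12,"ty":-6,"tz":2,"yaw":0},{"fingers":1,"tx":-6,"ty":-3,"tz":1,"yaw":0}]'
python3 -m pendant '[{"fingers":1,"tx":0,"ty":0,"tz":0,"yaw":0},{"fingers":1,"tx":0,"ty":0,"tz":0,"yaw":0},{"fingers":1,"tx":0,"ty":0,"tz":0,"yaw":0},{"fingers":1,"tx":0,"ty":0,"tz":0,"yaw":0},{"fingers":1,"tx":0,"ty":0,"tz":0,"yaw":0},{"fingers":1,"tx":0,"ty":0,"tz":0,"yaw":0},{"fingers":1,"tx":0,"ty":0,"tz":0,"yaw":0},{"fingers":1,"tx":0,"ty":0,"tz":0,"yaw":0},{"fingers":1,"tx":0,"ty":0,"tz":0,"yaw":0},{"fingers":1,"tx":0,"ty":0,"tz":0,"yaw":0}]'
python3 - <<'E'
from h import *
s,p,R=rep(); V=np.array([-.0703,-.008,.0018]); print("label err in tool mm",(R.T@(focus-R@V-p)*1e3).round(1),s['qvel'].round(4))
for n in ("scene","top"):
    c,W,_,_,_=cloud(n); np.save(f"{n}W3.npy",W);np.save(f"{n}C3.npy",c)
    cv2.imwrite(f"pics/{n}7.png",cv2.resize(c[110:290,270:470,::-1] if n=="scene" else c[90:250,250:450,::-1],None,fx=3.3 if n=="scene" else 3.75,fy=3.3 if n=="scene" else 3.75,interpolation=cv2.INTER_CUBIC))
E
```

```text
time: 20.12
eef_pos: [0.6505, -0.1341, 0.1948]
eef_rot: [-0.676, -0.43, -1.847]
ft_force: [-0.1, -0.8, -1.0]
gripper_width: 0.0052
time: 20.95
eef_pos: [0.6501, -0.1357, 0.1942]
eef_rot: [-0.677, -0.431, -1.849]
ft_force: [-0.3, 0.5, -0.8]
gripper_width: 0.0055
t 20.95 q [-0.163  0.108 -0.768 -0.222 -0.356  1.299] p [ 0.6501 -0.1357  0.1942] r 0.664 w 0.0055
y.n 0.003 R [[-0.249, 0.678, 0.692], [-0.874, -0.465, 0.141], [0.417, -0.569, 0.708]] yaw need 0.1
label err in tool mm [1.9 0.7 1.5] [ 0.0016 -0.0005 -0.0003 -0.0016  0.0006  0.0016]
```

View pics/scene7.png

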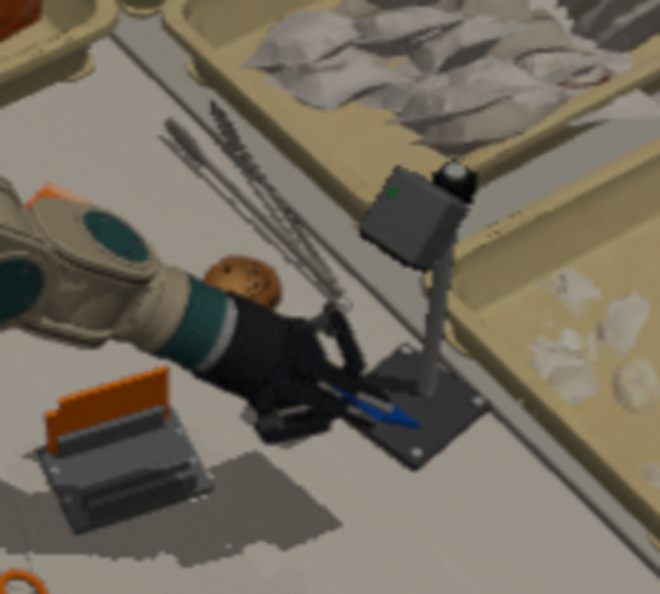

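View pics/top7.png

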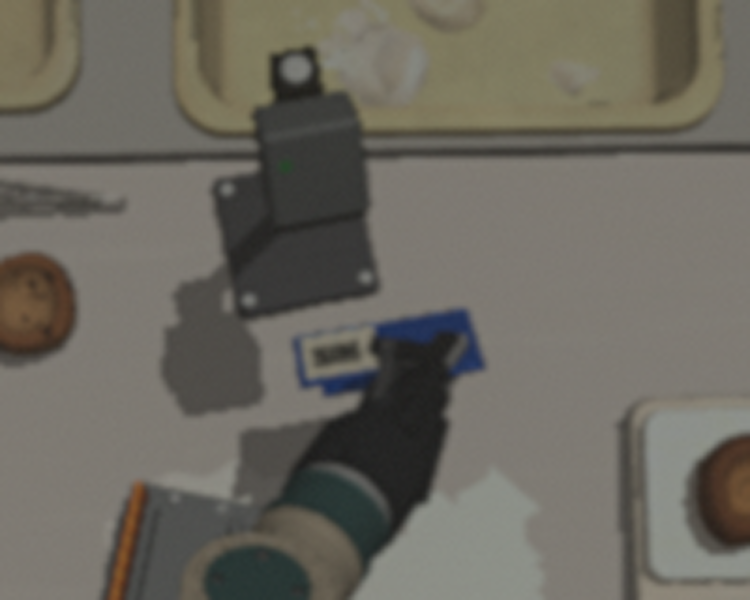

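Label is under the window, finger at (440,350) clear of the label end, nothing else touched. I'll apply the residual correction of about 2 mm, then check by reprojection.

```bash
python3 -m pendant '[{"fingers":1,"tx":2,"ty":0.7,"tz":1.5,"yaw":0},{"fingers":1,"tx":0,"ty":0,"tz":0,"yaw":0},{"fingers":1,"tx":0,"ty":0,"tz":0,"yaw":0},{"fingers":1,"tx":0,"ty":0,"tz":0,"yaw":0},{"fingers":1,"tx":0,"ty":0,"tz":0,"yaw":0},{"fingers":1,"tx":0,"ty":0,"tz":0,"yaw":0},{"fingers":1,"tx":0,"ty":0,"tz":0,"yaw":0},{"fingers":1,"tx":0,"ty":0,"tz":0,"yaw":0},{"fingers":1,"tx":0,"ty":0,"tz":0,"yaw":0},{"fingers":1,"tx":0,"ty":0,"tz":0,"yaw":0}]'
python3 - <<'E'
from h import *
from rd import fit,resid
s,p,R=rep(); V=np.array([-.0703,-.008,.0018]); print("err mm",(R.T@(focus-R@V-p)*1e3).round(1))
c,W,Rc,t,K=cloud("top")
pr=lambda X: cv2.projectPoints(np.atleast_2d(X).astype(float),cv2.Rodrigues(Rc)[0],t,K,None)[0].reshape(-1,2)
print("focus px",pr(focus))
D=W-focus; core=np.linalg.norm(D,axis=-1)<.02; print("label surface along n vs focus mm",np.median((D@nf)[core])*1e3)
A=W[np.linalg.norm(D,axis=-1)<.03]; A=A[abs((A-focus)@nf)<.012]; nn=np.linalg.svd(A-A.mean(0),full_matrices=False)[2][2]; nn*=np.sign(nn[2]); print("normal off deg",np.degrees(np.arccos(nn@nf)),len(A))
x0,y0,w,h,f=300,150,90,60,8
im=cv2.resize(c[y0:y0+h,x0:x0+w,::-1],None,fx=f,fy=f,interpolation=cv2.INTER_CUBIC).copy()
u=pr(focus)[0]; q=((u-[x0,y0]+.5)*f-.5).astype(int); cv2.circle(im,tuple(int(k) for k in q),4,(0,0,255),-1); cv2.imwrite("pics/top8.png",im)
E
```

```text
time: 21.88
eef_pos: [0.6511, -0.1375, 0.1957]
eef_rot: [-0.677, -0.431, -1.848]
ft_force: [0.1, -0.3, -1.0]
gripper_width: 0.0054
t 21.8833 q [-0.167  0.106 -0.764 -0.219 -0.354  1.297] p [ 0.6511 -0.1375  0.1957] r 0.665 w 0.0054
y.n 0.003 R [[-0.249, 0.678, 0.691], [-0.874, -0.465, 0.141], [0.417, -0.569, 0.708]] yaw need 0.1
err mm [-0.  0.  0.]
focus px [[340.88085709 182.51314674]]
label surface along n vs focus mm -1.1529409149529302
normal off deg 0.2760885746292127 226
```

View pics/top8.png

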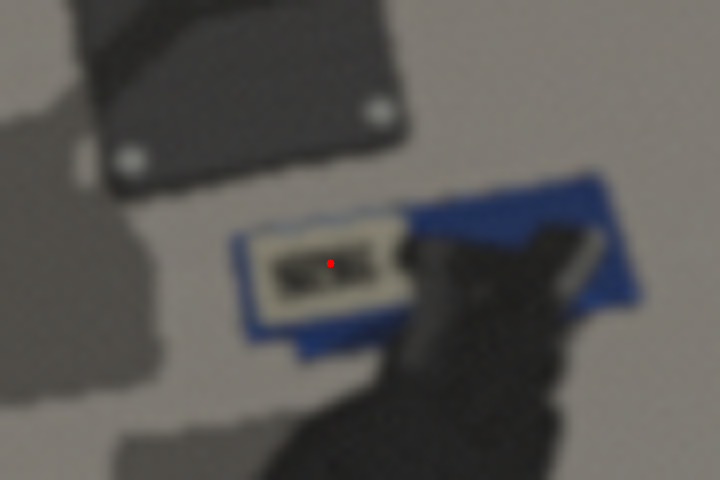

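The red dot (computed focus) at (330,264) falls on the label centre, about (336,269), which is within 2 mm. Last check: bystanders unmoved against the first pictures.

```bash
python3 - <<'E'
from h import *
c=cloud("top")[0].astype(int); a=np.load("topC.npy").astype(int)
for n,(u,v,r) in {"timer":(187,308,18),"cake":(257,171,17),"cake_scale":(449,221,20),"orange":(284,240,6)}.items():
    d=abs(c-a)[v-r:v+r,u-r:u+r].max(-1); print(n,"mean diff",d.mean().round(1),"max",d.max())
s,p,R=rep(); print(s['ft_force'],abs(s['qvel']).max())
print(ctrl.finish_job())
E
```

```text
timer mean diff 4.4 max 7
cake mean diff 3.5 max 7
cake_scale mean diff 3.8 max 7
orange mean diff 2.3 max 5
t 21.9833 q [-0.167  0.106 -0.764 -0.219 -0.354  1.297] p [ 0.6511 -0.1375  0.1957] r 0.665 w 0.005
y.n 0.003 R [[-0.249, 0.678, 0.691], [-0.874, -0.465, 0.141], [0.417, -0.569, 0.708]] yaw need 0.1
[-0.02478152 -0.32078995  0.41696433] 0.0008907403603075563
the job is handed in; nothing more can be done
None
```

I took the blue plate out of the rack by its plain end and the arm is holding it steady with the label in front of the reader. The job was handed in at 22 s of the 45 s allowed.

The pendant has no tilt command, so I got the tilt by pushing the arm against its reach limits in free air, partly before the grasp and partly while carrying the plate. One turn about the tool axis then brought the label to face the window.

**Last checks:**
- **Facing:** the fitted label plane is 0.3° off the reader's line of sight, and the plate is rolled about 3° from level.
- **Position:** the label centre is about 1–2 mm from the computed reading point, and the camera places its surface 1.2 mm farther from the window than the 110 mm. The camera calibration itself is only good to about 2 mm.
- **Grip:** the opening reads 5 mm on the 6 mm plate, the arm is still and there is no contact force. By calculation the fingers stay about 19 mm or more from the plate's middle, on the plain side. In the overhead view a finger slightly overlaps the label's edge; I take this as the oblique viewing angle and did not check it from another view.
- **Bystanders:** the orange plate, the timer and both cakes look unchanged from the first overhead picture.

**Checks that failed or disagreed:**
- My first automatic label outline came out too large (69 x 76 mm instead of 50 x 50), so I redid it from the label's corners, which gave sides of 49–50 mm.
- The two cameras gave reader angles of 11.0° and 12.6° from the head, and 10.5° and 11.4° from the base. I used 11.3°, so about 1° of uncertainty remains in that direction.

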